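Pack the shop's order tray and stack its top tray

TASK

Pack the order: stand the small round tin, the small square tin and the oblong tin upright in the order tray, each on the tray floor inside the insert whose opening has its own shape, and leave the large square tin and the opened empty tin standing where they are. Only when all three tins are in, stack the tray with the handle on top of the order tray, so that it sits fully home on all four corner posts, and let go.

Things in the scene. Friction and masses are not known exactly. Their poses are not given: they have to be found in the camera images.
- round_tin: Small closed round tin (flat lid), 50 mm diameter, in plain bare steel with a paper band round its side, 60 mm tall; origin at the centre of its underside, z up.
- square_tin: Small closed square tin, 44 x 44 mm, in plain bare steel with a paper band round its side, 60 mm tall; origin at the centre of its underside, z up. Its x and y axes are square to its sides.
- oblong_tin: Closed oblong tin, 30 mm (its x) by 54 mm (its y), in plain bare steel with a paper band round its side, 60 mm tall; origin at the centre of its underside, z up.
- large_square_tin: Look-alike, stays: large closed square tin, 64 x 64 mm, in plain bare steel with a paper band round its side, 60 mm tall; origin at the centre of its underside, z up.
- empty_tin: Look-alike, stays: opened, empty round tin without lid or band, bare steel, 50 mm diameter, 60 mm tall, open at the top; origin at the centre of its underside.
- order_tray: White tray fixed to the counter, 110 (its x) x 260 mm (its y, long), floor 4 mm thick, walls 20 mm high, three inserts in a row along y. Corner posts 20 mm square, centred at x +-55, y +-130 mm, flat tops at 70 mm; L-shaped guides outside them, 3 mm clear of the stacked tray, flared outward to 84 mm height; 136 x 286 mm over all. Origin: centre of underside, z up.
- top_tray: Loose white tray, flat underside 110 (its x) x 260 mm (its y, long), walls 20 mm high, about 0.35 kg. Handle: grey upright fin in the middle, 12 mm thick (x), 90 mm long (y), top 70 mm above the underside. Origin: centre of underside, z up. Stacked, it rests on the post tops between the guides, origin 70 mm above the order tray's, long sides parallel, either way round.
- round_seat: Grey insert plate 80 x 80 x 6 mm, fixed on the order tray's floor, with a round opening of 68 mm through it, down to the floor. Origin at the centre of the opening, at the underside (4 mm above the counter); axes as the order tray's.
- square_seat: Same grey insert plate, with a square opening of 64 x 64 mm, sides along the order tray's x and y. Origin and axes likewise.
- oblong_seat: Same grey insert plate, with an oblong opening of 48 mm (x) by 70 mm (y, along the order tray's long side). Origin and axes likewise.
There are look-alikes about, which are no part of the job. Leave any blue or turquoise look-alike of the square_tin alone.

How it is judged (in metres and radians):
On the way, in this order (a step that is already met when the one before it is completed fails the run):
1. all three small tins stand released in their own inserts, the top tray not yet on (horizontal distance between round_tin and round_seat below 0.014 m and z of each of round_tin, square_tin, oblong_tin in the frame of order_tray below 0.008 m and angle between each of round_tin, square_tin, oblong_tin's own z axis and vertical below 0.1 rad and linear speed of each of round_tin, square_tin, oblong_tin below 0.02 m/s and contact force between the fingers and round_tin below 0.1 N and horizontal distance between square_tin and square_seat below 0.014 m and contact force between the fingers and square_tin below 0.1 N and horizontal distance between oblong_tin and oblong_seat below 0.014 m and contact force between the fingers and oblong_tin below 0.1 N and horizontal distance between top_tray and order_tray above 0.2 m), for 0.2 s.
2. the top tray is home on the four posts (z of top_tray in the frame of order_tray between 0.066 and 0.073 m and horizontal distance between top_tray and order_tray below 0.008 m and angle between the y axis of top_tray and the y axis of order_tray, either way round below 0.06 rad and angle between top_tray's own z axis and vertical below 0.04 rad and linear speed of top_tray below 0.02 m/s and angular speed of top_tray below 0.1 rad/s and contact force between the fingers and top_tray below 0.1 N), for 0.2 s.
At the end, for the whole second after the job is handed in: Each small tin upright (0.1 rad) on the tray floor within 14 mm of its own insert's centre; top tray home on the posts (66 to 73 mm above the order tray's origin, within 8 mm, yaw 0.06 rad, level 0.04 rad); all released, at rest; large and empty tins upright within 30 mm of their starts (all of step 2 and horizontal distance between round_tin and round_seat below 0.014 m and z of each of round_tin, square_tin, oblong_tin in the frame of order_tray below 0.008 m and angle between each of round_tin, square_tin, oblong_tin's own z axis and vertical below 0.1 rad and linear speed of each of round_tin, square_tin, oblong_tin below 0.02 m/s and contact force between the fingers and round_tin below 0.1 N and horizontal distance between square_tin and square_seat below 0.014 m and contact force between the fingers and square_tin below 0.1 N and horizontal distance between oblong_tin and oblong_seat below 0.014 m and contact force between the fingers and oblong_tin below 0.1 N and distance of each of large_square_tin, empty_tin from where it was at the start of the episode below 0.03 m and angle between each of large_square_tin, empty_tin's own z axis and vertical below 0.3 rad); the robot touches nothing.
It fails at once if the large square tin or the empty tin is shifted by more than 30 mm or tipped (not (distance of each of large_square_tin, empty_tin from where it was at the start of the episode below 0.03 m and angle between each of large_square_tin, empty_tin's own z axis and vertical below 0.3 rad)).
It also fails if it takes over 102 s, if anything falls off the work surface, if the arm or the gripper's body presses on something with over 40 N, if the wrist force passes 120 N, or if a joint passes its speed limit or range.

ROBOT

A 7-joint arm with a two-finger parallel gripper is mounted at the origin on the work surface. World frame = base frame: x ahead of the robot, y to its left, z up, the work surface at z = 0. Lengths are in mm, angles in rad, forces in N, time in s.
With the tool pointing down it reaches from about 400 to 875 mm from the base axis. Payload 6.5 kg.
Tool frame: the origin (TCP) lies at the very end of the fingers, on their centre line; the grasp point (between the pads) lies 19 mm behind it; z points along the fingers, y is the direction in which the jaws open and shut (so a half turn about z gives the same grasp; the last joint's range is limited). The gripper opens to 88 mm and grips with 3 to 60 N. Pads are 18 mm wide; open, the fingers measure 123 mm over their backs; the gripper's body (75 mm by 187 mm) begins 45 mm behind the grasp point.
Start: joints at [-1.248, 0.536, -0.004, 1.538, 0.003, 1.067, -0.071], TCP at [246.395, 601.481, 238.716] pointing down, gripper open.
Joint ranges: [-2.7, 2.7], [-0.37, 2.16], [-1.27, 1.26], [0.24, 2.4], [-1.31, 4.45], [0.19, 1.91], [-2.76, 2.76]. Speed limits (rad/s): [2.39, 2.39, 3.14, 3.14, 3.14, 3.14, 3.14].

INTERFACE

Orientations are given as a unit quaternion [x, y, z, w].
In Python, from cell import bot gives the robot as it stands.
- The arm moves only by the tool step_arm, never from a script. Its argument "motion" is a list of rows, each a list of 6 numbers: the shift along the tool's x, y, z in units of 40 mm (1.0 is 40 mm), then the turn, a rotation vector about the tool's x, y, z in units of 6 degrees (1.0 is 6 degrees). In form: [[tx, ty, tz, rx, ry, rz], ...]. A call has 1 to 20 rows; each row shifts and turns the commanded pose from where the row before left it, along the tool's axes as they then stand; what a row does not reach is not made up. A row lasts 1/12 s, in which the tool goes at most 41.7 mm and 7.16 degrees, less where a joint would pass 70% of its speed; a pose out of reach is approached as far as the arm can. A call is refused whole if a number of a shift passes 1 or a number of a turn 1, either way. A call with a gripper value outside its range is refused whole. "hand" is the opening, from -1 (shut) to 1 (fully open), set as the call begins (left out, the last holds). The fingers move at their own pace and stop on an object; "newtons" is the grip in N (left out, the last holds). Time passes only in rows, so rows that do not move let the fingers close. It gives the time, the measured TCP pose, the force and the opening at its end, in the units of the state.
- bot.state(): the state, without advancing time (a new reading comes with each control period).
- bot.snapshot(name): name is "scene" or "top" or "wrist"; returns a dict with "img" (384x512x3 uint8, red, green, blue), "mtx" (3x3 intrinsics, pixels), "world_from_camera" (4x4, takes a point from camera to world coordinates). Camera axes: x right, y down, z forward; pixel columns grow to the right and rows downward; lengths in mm; the calibration is good to about 2 mm. A picture is of the moment at which its call begins. There is no depth.
- bot.job_done(): hands the job in, once; it reports no verdict.
The state is a dict: "clock": time; "joints": joint angles; "dq": joint speeds; "joint_torque": joint torques, N m; "position": TCP position; "eef_rot": TCP orientation; "force": force on the tool from outside, world axes, zero at the start; "moment": the same for the moment, N m; "gripper_width": finger opening in mm.
Only numpy, scipy, OpenCV 4.12 (cv2) and the standard library are available. Lean on these libraries where they do the work, as an engineer would, in place of code of your own. Each camera call takes 0.05 s, during which the arm holds its last target. There are 200 camera calls.

## Working session

There is one attempt and no reset: what is moved stays moved. The work goes in short steps, Python scripts to look and compute and a tool call to move; the robot and the scene stay as the last step left them, time stands still between calls to the robot, and variables do not carry over. Pictures are saved under pics/ and viewed, about 12 in all and at most 16, crops included, and the job is handed in when it is done.

Besides the shell and the picture viewer there is one more tool, called after "Emit:" as name([rows], argument=value, ...), one row to a line, values as JSON. step_arm: Moves the arm, as the interface text tells. Its arguments: {"type":"object","properties":{"motion":{"type":"array","items":{"type":"array","items":{"type":"number"}}},"hand":{"type":"number"},"newtons":{"type":"number"}},"required":["motion"]}

```bash
mkdir -p pics; ls
python3 - <<'E'
from cell import bot
import cv2,numpy as np,json
s=bot.state();print(s)
for n in ("top","scene"):
    d=bot.snapshot(n);cv2.imwrite(f"pics/{n}0.png",d["img"][:,:,::-1])
    np.savez(f"{n}0.npz",**d);print(n,d["mtx"].tolist(),np.round(d["world_from_camera"],3).tolist())
E
```

```text
pics
{'clock': 0.0, 'joints': array([-1.24821098,  0.53715263, -0.00443817,  1.53885314,  0.00257586,
        1.06731874, -0.07123197]), 'dq': array([-0.00234288, -0.00098538, -0.00126626, -0.00119747,  0.00011068,
       -0.00034626, -0.00091462]), 'joint_torque': array([-1.91572435e-04, -5.70980895e+01,  9.90954861e-01, -2.51606798e+01,
       -5.61616919e-02,  1.79875345e-02,  1.65163819e-04]), 'position': array([246.16874559, 600.91763502, 237.85564948]), 'eef_rot': array([ 1.93156935e-01,  9.81167495e-01, -8.55478378e-04, -1.14397503e-04]), 'force': array([ 0.27017579, -0.21658761,  0.5759297 ]), 'moment': array([-0.06396376,  0.01201677, -0.00723701]), 'gripper_width': 87.82872848534073}
top [[404.48765846458264, 0.0, 252.31860007209673], [0.0, 404.48765846458264, 187.02617285566853], [0.0, 0.0, 1.0]] [[0.024, -0.983, 0.182, 310.563], [-1.0, -0.027, -0.014, 5.77], [0.019, -0.182, -0.983, 1024.926], [0.0, 0.0, 0.0, 1.0]]
scene [[453.5748189192105, 0.0, 250.24913804712025], [0.0, 453.5748189192105, 196.3462847416114], [0.0, 0.0, 1.0]] [[0.189, 0.776, -0.602, 1150.932], [0.982, -0.156, 0.107, -125.545], [-0.011, -0.611, -0.792, 883.542], [0.0, 0.0, 0.0, 1.0]]
```

View pics/top0.png

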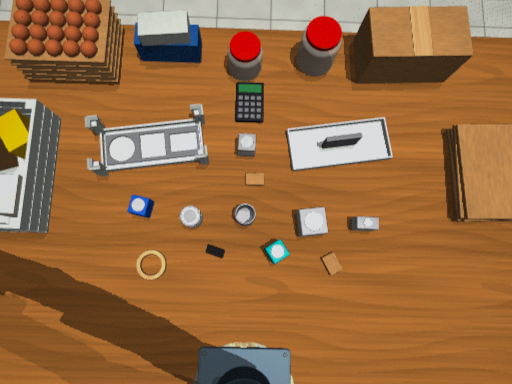

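View pics/scene0.png

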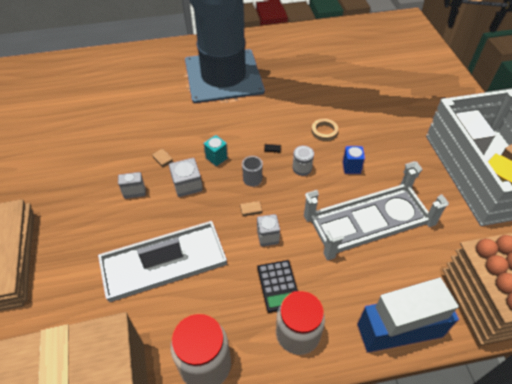

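The top view holds:
- Round tin, lidded, at (190,216). Its look-alike is the open tin at (244,214).
- Small square tin, bare steel, at (247,145). Its look-alikes are the large square tin at (313,221), the blue one at (140,206) and the turquoise one at (277,251).
- Oblong tin at (364,223).
- Top tray at (340,143).
- Order tray at (150,145), with the round seat at (122,150), the next at (152,145) and the last at (185,141).

I'll check these in a close crop.

```bash
cat > h.py <<'E'
import numpy as np,cv2
from cell import bot
def ray(d,px,z):
    "pixels (N,2) -> world points on plane z"
    px=np.atleast_2d(np.float64(px)); K=d["mtx"];T=d["world_from_camera"]
    r=(T[:3,:3]@np.linalg.inv(K)@np.c_[px,np.ones(len(px))].T).T
    o=T[:3,3]; return o+r*((z-o[2])/r[:,2])[:,None]
def proj(d,P):
    T=np.linalg.inv(d["world_from_camera"]);p=(T[:3,:3]@np.atleast_2d(P).T).T+T[:3,3]
    q=(d["mtx"]@p.T).T;return q[:,:2]/q[:,2:]
def blobs(d,mask,z,amin=60):
    cs,_=cv2.findContours(mask.astype(np.uint8),cv2.RETR_EXTERNAL,cv2.CHAIN_APPROX_NONE)
    for c in cs:
        if cv2.contourArea(c)<amin: continue
        w=ray(d,c[:,0,:],z)[:,:2].astype(np.float32)
        (x,y),(a,b),t=cv2.minAreaRect(w)
        print("px",c[:,0,:].mean(0).round(),"xy",round(x),round(y),"size",round(a),round(b),"ang",round(t,1))
E
python3 - <<'E'
from h import *
d=dict(np.load("top0.npz"));im=d["img"]
hsv=cv2.cvtColor(im,cv2.COLOR_RGB2HSV)
m=(hsv[...,1]<60)&(hsv[...,2]>60)
m[:,:80]=0;m[:95]=0;m[280:]=0;m[:,400:]=0
blobs(d,m,60)
c=im[95:275,80:400,::-1];c=cv2.resize(c,None,fx=2.5,fy=2.5,interpolation=cv2.INTER_CUBIC)
cv2.imwrite("pics/c1.png",c)
E
```

```text
px [277. 251.] xy 337 -70 size 28 28 ang 1.4
px [364. 223.] xy 409 -280 size 63 33 ang 87.7
px [312. 221.] xy 410 -152 size 64 69 ang 7.9
px [191. 216.] xy 414 138 size 51 50 ang 2.7
px [245. 214.] xy 424 9 size 49 51 ang 65.0
px [138. 205.] xy 439 265 size 27 29 ang 1.6
px [246. 144.] xy 597 9 size 56 42 ang 1.3
px [339. 143.] xy 606 -220 size 109 252 ang 8.9
px [147. 141.] xy 602 257 size 155 293 ang 8.4
```

View pics/c1.png

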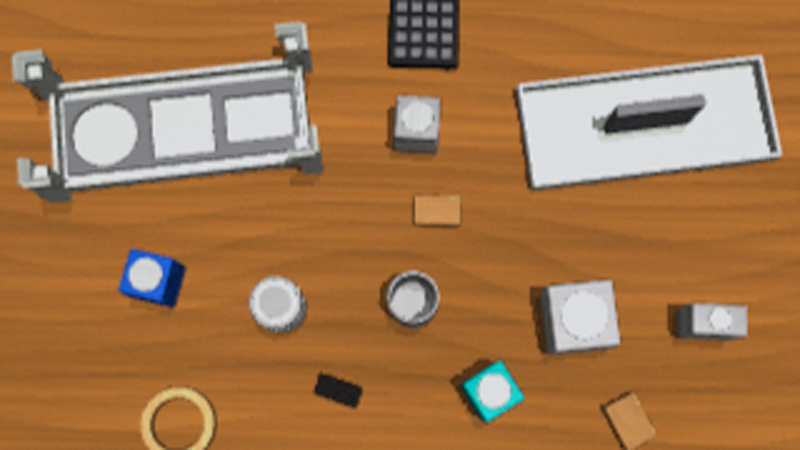

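Choice confirmed: lidded round tin at crop (278,299), steel square tin top at (418,117), oblong tin top at (720,320). Tray openings run round (105,134), square (183,126), oblong (260,117).

Run:
```python
from h import *
d=dict(np.load("top0.npz"))
f=lambda p,z: ray(d,np.array(p)/2.5+[80,95],z)[:,:2].round(1)
print("round",f([[278,299]],60)); 
q=f([[397,97],[440,97],[438,138],[395,137]],60);print("sq",q.mean(0),q.tolist())
q=f([[694,303],[747,305],[747,337],[694,336]],60);print("obl",q.mean(0),q.tolist())
s=f([[105,134],[183,126],[260,117]],4);print("seats",s.tolist(),np.diff(s,axis=0),np.degrees(np.arctan2(*(s[0]-s[2])[::1])))
t=f([[516,85],[763,57],[780,157],[532,187]],20);print("tray",t.mean(0),t.tolist())
print("fin top",f([[625,104],[705,97]],70))
st=bot.state();from scipy.spatial.transform import Rotation as R
print(R.from_quat(st["eef_rot"]).as_matrix().round(3))
w=bot.snapshot("wrist");print((R.from_quat(st["eef_rot"]).inv().apply(w["world_from_camera"][:3,3]-st["position"])).round(1),(R.from_quat(st["eef_rot"]).as_matrix().T@w["world_from_camera"][:3,:3]).round(2))
```

```text
round [[418.2 136.5]]
sq [602.575   8.025] [[622.8, 29.0], [624.1, -13.8], [581.8, -12.8], [581.6, 29.7]]
obl [ 408.975 -288.075] [[424.9, -262.9], [424.3, -314.1], [393.5, -313.1], [393.2, -262.2]]
seats [[591.6, 332.1], [602.6, 252.1], [614.8, 172.7]] [[ 11.  -80. ]
 [ 12.2 -79.4]] -8.281012750168852
tray [ 617.75  -230.875] [[652.5, -93.3], [691.1, -352.9], [583.2, -366.6], [544.2, -110.7]]
fin top [[ 619.2 -196.3]
 [ 628.8 -275.8]]
[[-0.925  0.379 -0.   ]
 [ 0.379  0.925 -0.001]
 [-0.    -0.002 -1.   ]]
[  82.2   -0.4 -147. ] [[-0.   -0.95 -0.32]
 [ 1.   -0.    0.  ]
 [-0.   -0.32  0.95]]
```

Emit:
step_arm([
  [0,0,0.1,0,0,0.99],
  [0,0,0.1,0,0,0.99],
  [0,0,0.1,0,0,0.99],
  [0,0,0.1,0,0,0.99],
  [0,0,0.1,0,0,0.99],
  [0,0,0.1,0,0,0.99],
  [0,0,0.1,0,0,0.99],
  [0,0,0.1,0,0,0.99],
  [0,0,0.1,0,0,0.99],
  [0,0,0.1,0,0,0.99],
  [-0.75,0.16,0,0,0,0],
  [-0.75,0.16,0,0,0,0],
  [-0.75,0.16,0,0,0,0],
  [-0.75,0.16,0,0,0,0],
  [-0.75,0.16,0,0,0,0],
  [-0.75,0.16,0,0,0,0],
  [-0.75,0.16,0,0,0,0],
  [-0.75,0.16,0,0,0,0],
  [-0.75,0.16,0,0,0,0],
  [-0.75,0.16,0,0,0,0],
], hand=1)

```text
clock: 1.82
position: [353.3, 312.4, 198.7]
eef_rot: [0.654, 0.757, -0.0, -0.0]
force: [0.4, -0.6, -0.2]
gripper_width: 88.1
```

Emit:
step_arm([
  [-0.75,0.16,0,0,0,0],
  [-0.75,0.16,0,0,0,0],
  [-0.75,0.16,0,0,0,0],
  [-0.75,0.16,0,0,0,0],
  [-0.75,0.16,0,0,0,0],
  [-0.75,0.16,0,0,0,0],
  [0,0,0,0,0,0],
  [0,0,0,0,0,0],
])

```text
clock: 2.48
position: [417.5, 139.9, 198.7]
eef_rot: [0.655, 0.755, -0.0, 0.0]
force: [-0.1, -0.3, -0.8]
gripper_width: 88.4
```

```bash
cat >> h.py <<'E'
from scipy.spatial.transform import Rotation as R
def go(x,y,z=None,yaw=None):
    "units of tool shift to reach world x,y,z; yaw(deg) of tool y from world x"
    s=bot.state();r=R.from_quat(s["eef_rot"]);p=s["position"]
    M=r.as_matrix();yw=np.degrees(np.arctan2(M[1,1],M[0,1]))
    t=np.array([x,y,p[2] if z is None else z])
    print("pos",p.round(1),"yaw",yw.round(2),"tilt",np.degrees(np.arccos(-M[2,2])).round(2),"clk",round(s["clock"],2),"w",round(s["gripper_width"],1),"shift units",(r.inv().apply(t-p)/40).round(3),"rz units",None if yaw is None else round(-(yaw-yw)/6,3))
def wrist(name):
    w=bot.snapshot("wrist");cv2.imwrite(f"pics/{name}.png",w["img"][:,:,::-1]);np.savez(f"{name}.npz",**w);return w
def grey(d,z,smax=60,vmin=60,amin=400):
    h=cv2.cvtColor(d["img"],cv2.COLOR_RGB2HSV);blobs(d,(h[...,1]<smax)&(h[...,2]>vmin),z,amin)
E
python3 - <<'E'
from h import *
go(418,136.5,30)
w=wrist("w1");grey(w,60)
E
```

```text
pos [417.5 139.9 198.7] yaw 8.11 tilt 0.01 clk 2.48 w 88.4 shift units [-0.086 -0.     4.218] rz units None
px [218. 366.] xy 407 -94 size 58 32 ang 7.3
px [360. 366.] xy 577 -69 size 101 44 ang 8.1
px [243. 290.] xy 425 12 size 48 44 ang 8.1
px [252. 171.] xy 416 144 size 48 58 ang 8.1
px [302.  33.] xy 440 265 size 31 32 ang 9.8
px [449. 127.] xy 586 205 size 138 219 ang 14.4
```

View pics/w1.png

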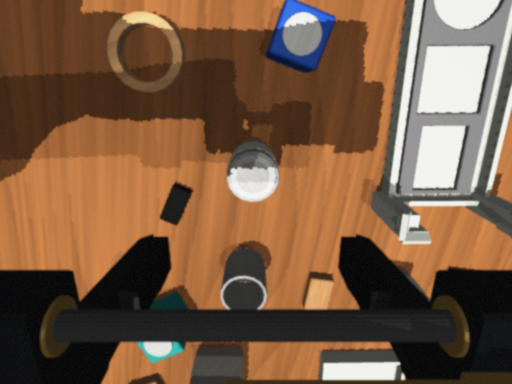

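Round tin is at (253,176), the open tin at (243,290) and the blue one at (302,33). The tray openings are at right, round at the top, then square, then oblong.

Run:
```python
from h import *
d=dict(np.load("w1.npz"))
print(ray(d,[[253,176],[228,176],[279,176],[253,201]],60).round(1), ray(d,[[454,79],[441,157]],4).round(1))
```

```text
[[417.  140.3  60. ]
 [393.8 137.1  60. ]
 [441.1 143.8  60. ]
 [420.5 115.6  60. ]] [[607.  254.7   4. ]
 [620.3 175.    4. ]]
```

Emit:
step_arm([
  [-0.04,0,0.5,0,0,0],
  [0,0,0.5,0,0,0],
  [0,0,0.5,0,0,0],
  [0,0,0.5,0,0,0],
  [0,0,0.5,0,0,0],
  [0,0,0.5,0,0,0],
  [0,0,0.5,0,0,0],
  [0,0,0.4,0,0,0],
  [0,0,0.25,0,0,0],
  [0,0,0,0,0,0],
])

```text
clock: 3.37
position: [416.0, 140.6, 31.1]
eef_rot: [0.653, 0.757, -0.001, -0.001]
force: [0.1, -0.8, 0.2]
gripper_width: 88.3
```

Emit:
step_arm([
  [0,0,0,0,0,0],
  [0,0,0,0,0,0],
  [0,0,0,0,0,0],
  [0,0,0,0,0,0],
  [0,0,0,0,0,0],
  [0,0,0,0,0,0],
  [0,0,0,0,0,0],
  [0,0,0,0,0,0],
  [0,0,-0.2,0,0,0],
  [0,0,-0.4,0,0,0],
  [0,0,-0.5,0,0,0],
  [0,0,-0.5,0,0,0],
  [0,0,-0.5,0,0,0],
  [0,0,-0.5,0,0,0],
  [0,0,-0.4,0,0,0],
  [0,0,0,0,0,0],
], hand=-1, newtons=30)

```text
clock: 4.7
position: [419.1, 140.4, 155.4]
eef_rot: [0.654, 0.756, 0.002, 0.001]
force: [0.8, 0.3, -1.5]
gripper_width: 49.3
```

Run:
```python
from h import *
go(592,332)
```

```text
pos [419.1 140.4 155.4] yaw 8.31 tilt 0.29 clk 4.7 w 49.3 shift units [4.116 4.97  0.031] rz units None
```

Emit:
step_arm([
  [0.3,0.35,0,0,0,0],
  [0.4,0.5,0,0,0,0],
  [0.4,0.5,0,0,0,0],
  [0.4,0.5,0,0,0,0],
  [0.4,0.5,0,0,0,0],
  [0.4,0.5,0,0,0,0],
  [0.4,0.5,0,0,0,0],
  [0.4,0.5,0,0,0,0],
  [0.4,0.5,0,0,0,0],
  [0.4,0.45,0,0,0,0],
  [0.2,0.2,0,0,0,0],
  [0,0,0,0,0,0],
  [0,0,0,0,0,0],
])

```text
clock: 5.78
position: [590.8, 330.6, 151.1]
eef_rot: [0.654, 0.757, -0.001, -0.0]
force: [0.7, -0.5, -2.2]
gripper_width: 49.1
```

Run:
```python
from h import *
go(593,332.5)
w=wrist("w2")
t=bot.snapshot("top");cv2.imwrite("pics/t2.png",cv2.resize(t["img"][90:190,70:220,::-1],None,fx=4,fy=4))
np.savez("t2.npz",**t)
```

```text
pos [590.8 330.6 151.1] yaw 8.35 tilt 0.13 clk 5.78 w 49.1 shift units [ 0.039  0.061 -0.   ] rz units None
```

View pics/w2.png

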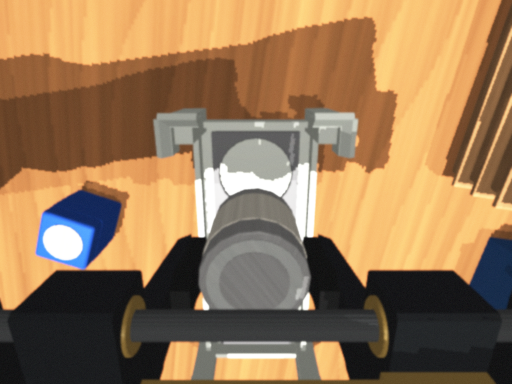

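The held tin is at (255,255). The round opening spans columns 221–292 with its top at row 138.

Run:
```python
from h import *
d=dict(np.load("w2.npz"))
print(ray(d,[[256.5,174],[256.5,138],[221,174],[292,174]],10).round(1))
```

```text
[[593.1 332.6  10. ]
 [588.1 366.1  10. ]
 [560.  327.7  10. ]
 [626.1 337.5  10. ]]
```

Emit:
step_arm([
  [0.04,0.06,0.2,0,0,0],
  [0,0,0.4,0,0,0],
  [0,0,0.4,0,0,0],
  [0,0,0.4,0,0,0],
  [0,0,0.4,0,0,0],
  [0,0,0.4,0,0,0],
  [0,0,0.3,0,0,0],
  [0,0,0.2,0,0,0],
  [0,0,0.1,0,0,0],
  [0,0,0.07,0,0,0],
  [0,0,0,0,0,0],
  [0,0,0,0,0,0],
])

```text
clock: 6.88
position: [594.2, 333.1, 38.5]
eef_rot: [0.654, 0.757, 0.001, 0.0]
force: [-0.3, -0.1, -1.1]
gripper_width: 49.1
```

Emit:
step_arm([
  [0,0,0.04,0,0,0],
  [0,0,0.04,0,0,0],
  [0,0,0,0,0,0],
])

```text
clock: 7.13
position: [594.6, 333.4, 37.1]
eef_rot: [0.654, 0.757, 0.001, 0.0]
force: [-3.4, -1.9, 11.3]
gripper_width: 49.2
```

Emit:
step_arm([
  [0,0,0,0,0,0],
  [0,0,0,0,0,0],
  [0,0,0,0,0,0],
  [0,0,0,0,0,0],
  [0,0,0,0,0,0],
  [0,0,0,0,0,0],
  [0,0,-0.2,0,0,0],
  [0,0,-0.4,0,0,0],
  [0,0,-0.5,0,0,0],
  [0,0,-0.5,0,0,0],
  [0,0,-0.5,0,0,0],
  [0,0,-0.5,0,0,0],
  [0,0,-0.5,0,0,0],
  [0,0,-0.3,0,0,0],
  [0,0,0,0,0,0],
], hand=1)

```text
clock: 8.38
position: [595.8, 333.8, 175.0]
eef_rot: [0.654, 0.757, 0.003, 0.001]
force: [0.9, -0.1, -0.1]
gripper_width: 88.3
```

Run:
```python
from h import *
go(602.5,8,yaw=1)
w=wrist("w3")
```

```text
pos [595.8 333.8 175. ] yaw 8.31 tilt 0.37 clk 8.38 w 88.3 shift units [-8.083 -1.011 -0.027] rz units 1.219
```

View pics/w3.png

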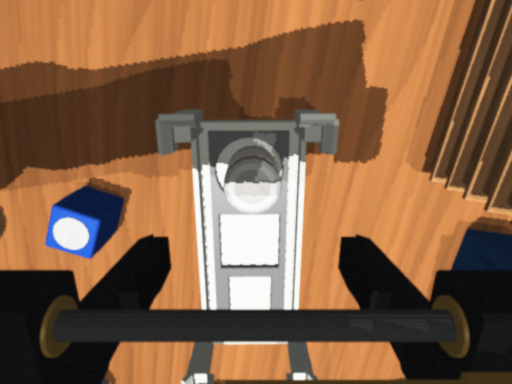

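The round tin stands inside the round opening at (249,177), and the square opening shows at (250,239). Next is the square tin.

Emit:
step_arm([
  [-0.4,-0.05,0,0,0,0],
  [-0.7,-0.09,0,0,0,0],
  [-0.7,-0.09,0,0,0,0],
  [-0.7,-0.09,0,0,0,0],
  [-0.7,-0.09,0,0,0,0],
  [-0.7,-0.09,0,0,0,0],
  [-0.7,-0.09,0,0,0,0],
  [-0.7,-0.09,0,0,0,0],
  [-0.7,-0.09,0,0,0,0],
  [-0.7,-0.09,0,0,0,0],
  [-0.7,-0.09,0,0,0,0],
  [-0.6,-0.06,0,0,0,0],
  [0,0,0,0,0,0.6],
  [0,0,0,0,0,0.6],
  [0,0,0,0,0,0],
  [0,0,0,0,0,0],
])

```text
clock: 9.77
position: [598.9, 9.6, 169.6]
eef_rot: [0.7, 0.714, -0.001, -0.001]
force: [1.4, -0.8, 0.5]
gripper_width: 88.0
```

Run:
```python
from h import *
go(602.5,8,30,1)
w=wrist("w4");grey(w,60)
```

```text
pos [598.9   9.6 169.6] yaw 1.2 tilt 0.14 clk 9.77 w 88.0 shift units [-0.041  0.098  3.489] rz units 0.033
px [294. 359.] xy 643 -180 size 48 55 ang 3.6
px [242. 360.] xy 591 -180 size 50 65 ang 14.5
px [258. 288.] xy 603 -95 size 96 57 ang 8.8
px [358. 185.] xy 688 10 size 44 39 ang 1.2
px [482. 178.] xy 791 9 size 53 79 ang 15.6
px [260. 181.] xy 604 14 size 54 43 ang 89.3
px [ 62. 176.] xy 437 16 size 80 49 ang 34.3
px [289.  26.] xy 624 134 size 149 44 ang 8.5
```

View pics/w4.png

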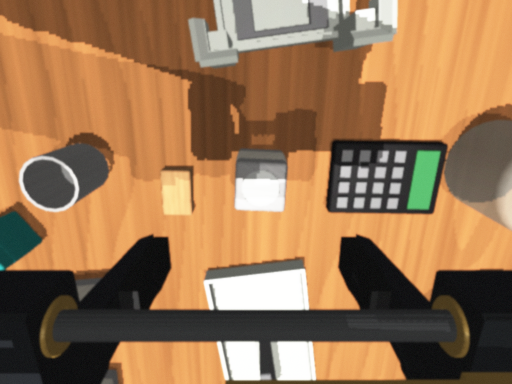

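The square tin's top is at (260,187), which gives (604,9).

Emit:
step_arm([
  [-0.02,0.13,0.2,0,0,0.1],
  [0,0,0.4,0,0,0],
  [0,0,0.5,0,0,0],
  [0,0,0.5,0,0,0],
  [0,0,0.5,0,0,0],
  [0,0,0.5,0,0,0],
  [0,0,0.5,0,0,0],
  [0,0,0.3,0,0,0],
  [0,0,0.07,0,0,0],
  [0,0,0,0,0,0],
])

```text
clock: 10.65
position: [604.8, 9.7, 31.0]
eef_rot: [0.704, 0.71, -0.001, -0.0]
force: [-0.3, 0.1, 0.4]
gripper_width: 88.2
```

Emit:
step_arm([
  [0,0,0,0,0,0],
  [0,0,0,0,0,0],
  [0,0,0,0,0,0],
  [0,0,0,0,0,0],
  [0,0,0,0,0,0],
  [0,0,0,0,0,0],
  [0,0,0,0,0,0],
  [0,0,0,0,0,0],
  [0,0,-0.2,0,0,0],
  [0,0,-0.4,0,0,0],
  [0,0,-0.5,0,0,0],
  [0,0,-0.5,0,0,0],
  [0,0,-0.5,0,0,0],
  [0,0,-0.5,0,0,0],
  [0,0,-0.5,0,0,0],
  [0,0,0,0,0,-0.6],
  [0,0,0,0,0,-0.6],
  [0,0,0,0,0,0],
], hand=-1)

```text
clock: 12.15
position: [605.3, 9.7, 156.7]
eef_rot: [0.657, 0.754, 0.0, 0.0]
force: [0.6, -0.2, -1.7]
gripper_width: 43.7
```

Run:
```python
from h import *
go(604.7,253.5,yaw=8.35)
```

```text
pos [605.3   9.7 156.7] yaw 7.85 tilt 0.04 clk 12.15 w 43.7 shift units [6.039e+00 8.160e-01 1.000e-03] rz units -0.084
```

Emit:
step_arm([
  [0.3,0.04,0,0,0,-0.08],
  [0.6,0.08,0,0,0,0],
  [0.6,0.08,0,0,0,0],
  [0.6,0.08,0,0,0,0],
  [0.6,0.08,0,0,0,0],
  [0.6,0.08,0,0,0,0],
  [0.6,0.08,0,0,0,0],
  [0.6,0.08,0,0,0,0],
  [0.6,0.08,0,0,0,0],
  [0.6,0.08,0,0,0,0],
  [0.34,0.06,0,0,0,0],
  [0,0,0,0,0,0],
  [0,0,0,0,0,0],
])

```text
clock: 13.23
position: [602.9, 254.1, 155.5]
eef_rot: [0.654, 0.756, -0.0, 0.0]
force: [-0.2, 0.2, -1.8]
gripper_width: 44.1
```

Run:
```python
from h import *
go(604.7,253.5,36,yaw=8.35)
w=wrist("w5")
```

```text
pos [602.9 254.1 155.5] yaw 8.26 tilt 0.06 clk 13.23 w 44.1 shift units [-0.019  0.045  2.988] rz units -0.015
```

View pics/w5.png

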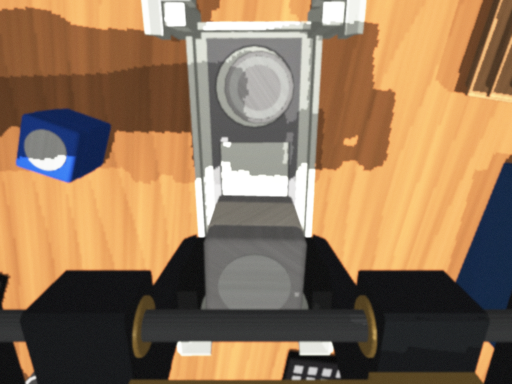

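Round tin is centred in its opening at (255,86). The square opening spans columns 221–288 with its top edge at row 138. The two far post tops are at (176,14) and (333,10).

Run:
```python
from h import *
d=dict(np.load("w5.npz"))
print(ray(d,[[221,138],[288,138]],10).round(1)); e=ray(d,[[221,138],[288,138]],10).mean(0); print(e-32*np.array([-.145,.989,0]))
print(ray(d,[[176,14],[333,10]],70).round(1))
```

```text
[[568.2 284.3  10. ]
 [629.3 293.1  10. ]]
[603.34897893 257.04691597  10.        ]
[[535.1 370.9  70. ]
 [635.8 387.9  70. ]]
```

Emit:
step_arm([
  [-0.02,0.05,0.2,0,0,0],
  [0,0,0.4,0,0,0],
  [0,0,0.4,0,0,0],
  [0,0,0.4,0,0,0],
  [0,0,0.4,0,0,0],
  [0,0,0.4,0,0,0],
  [0,0,0.2,0,0,0],
  [0,0,0.1,0,0,0],
  [0,0,0,0,0,0],
  [0,0,0,0,0,0],
])

```text
clock: 14.12
position: [606.1, 252.6, 56.4]
eef_rot: [0.655, 0.756, 0.0, 0.0]
force: [0.1, -0.1, -2.0]
gripper_width: 44.2
```

Emit:
step_arm([
  [0.05,-0.03,0.15,0,0,0],
  [0,0,0.15,0,0,0],
  [0,0,0.1,0,0,0],
  [0,0,0.04,0,0,0],
  [0,0,0,0,0,0],
  [0,0,0,0,0,0],
])

```text
clock: 14.62
position: [604.0, 254.8, 38.3]
eef_rot: [0.655, 0.756, -0.0, 0.0]
force: [0.1, -0.4, -1.1]
gripper_width: 43.6
```

Emit:
step_arm([
  [0,0,0.04,0,0,0],
  [0,0,0.03,0,0,0],
  [0,0,0,0,0,0],
])

```text
clock: 14.87
position: [604.3, 255.0, 36.1]
eef_rot: [0.655, 0.756, 0.0, 0.0]
force: [-1.6, -0.6, 2.8]
gripper_width: 43.8
```

Emit:
step_arm([
  [0,0,0,0,0,0],
  [0,0,0,0,0,0],
  [0,0,0,0,0,0],
  [0,0,0,0,0,0],
  [0,0,0,0,0,0],
  [0,0,0,0,0,0],
  [0,0,-0.2,0,0,0],
  [0,0,-0.4,0,0,0],
  [0,0,-0.5,0,0,0],
  [0,0,-0.5,0,0,0],
  [0,0,-0.5,0,0,0],
  [0,0,-0.5,0,0,0],
  [0,0,-0.5,0,0,0],
  [0,0,-0.3,0,0,0],
  [0,0,0,0,0,0],
], hand=1)

```text
clock: 16.12
position: [605.8, 255.4, 174.9]
eef_rot: [0.655, 0.756, 0.002, 0.001]
force: [0.8, 0.8, 0.1]
gripper_width: 88.5
```

Run:
```python
from h import *
go(409,-287,yaw=0)
w=wrist("w6")
```

```text
pos [605.8 255.4 174.9] yaw 8.2 tilt 0.3 clk 16.12 w 88.5 shift units [-12.721  -6.803  -0.055] rz units 1.366
```

Emit:
step_arm([
  [-0.4,-0.2,0,0,0,0],
  [-0.7,-0.37,0,0,0,0],
  [-0.7,-0.37,0,0,0,0],
  [-0.7,-0.37,0,0,0,0],
  [-0.7,-0.37,0,0,0,0],
  [-0.7,-0.37,0,0,0,0],
  [-0.7,-0.37,0,0,0,0],
  [-0.7,-0.37,0,0,0,0],
  [-0.7,-0.37,0,0,0,0],
  [-0.7,-0.37,0,0,0,0],
  [-0.7,-0.37,0,0,0,0],
  [-0.7,-0.37,0,0,0,0],
  [-0.7,-0.37,0,0,0,0],
  [-0.7,-0.37,0,0,0,0],
  [-0.7,-0.37,0,0,0,0],
  [-0.7,-0.38,0,0,0,0],
  [-0.7,-0.38,0,0,0,0],
  [-0.7,-0.38,0,0,0,0],
  [-0.42,-0.28,0,0,0,0],
  [0,0,0,0,0,0],
])

```text
clock: 17.83
position: [404.1, -291.7, 170.7]
eef_rot: [0.657, 0.754, -0.001, -0.0]
force: [0.1, -0.5, -0.5]
gripper_width: 88.2
```

Emit:
step_arm([
  [0,0,0,0,0,0.7],
  [0,0,0,0,0,0.7],
  [0,0,0,0,0,0],
  [0,0,0,0,0,0],
])

```text
clock: 18.17
position: [407.2, -286.6, 170.7]
eef_rot: [0.707, 0.707, -0.0, -0.001]
force: [0.6, 0.3, 0.3]
gripper_width: 88.0
```

Run:
```python
from h import *
go(409,-287,30,yaw=0)
w=wrist("w7");grey(w,60)
```

```text
pos [ 407.2 -286.6  170.7] yaw -0.02 tilt 0.09 clk 18.17 w 88.0 shift units [-0.013  0.049  3.518] rz units -0.003
px [259. 174.] xy 412 -283 size 62 29 ang 88.7
px [461. 120.] xy 581 -241 size 83 204 ang 9.2
px [260.  30.] xy 413 -167 size 64 47 ang 6.6
```

View pics/w7.png

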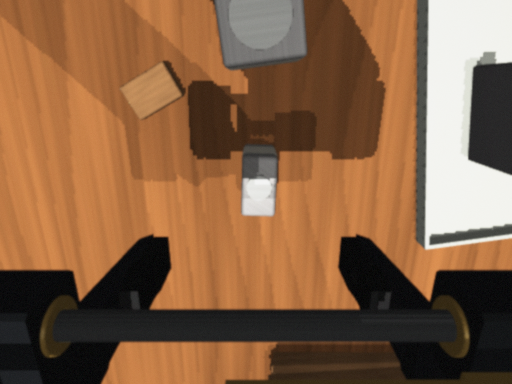

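Oblong tin's top is at (259,187), its lower edge at row 215, giving (411,−287). The large tin is clear of the gripper, at the top of the view.

Emit:
step_arm([
  [-0.01,0.1,0.2,0,0,0.1],
  [0,0,0.4,0,0,0],
  [0,0,0.5,0,0,0],
  [0,0,0.5,0,0,0],
  [0,0,0.5,0,0,0],
  [0,0,0.5,0,0,0],
  [0,0,0.5,0,0,0],
  [0,0,0.3,0,0,0],
  [0,0,0.09,0,0,0],
  [0,0,0,0,0,0],
])

```text
clock: 19.05
position: [411.0, -287.6, 31.1]
eef_rot: [0.712, 0.702, -0.0, -0.001]
force: [0.0, 0.0, 0.8]
gripper_width: 88.2
```

Emit:
step_arm([
  [0,0,0,0,0,0],
  [0,0,0,0,0,0],
  [0,0,0,0,0,0],
  [0,0,0,0,0,0],
  [0,0,0,0,0,0],
  [0,0,0,0,0,0],
  [0,0,0,0,0,0],
  [0,0,0,0,0,0],
  [0,0,0,0,0,0],
  [0,0,-0.2,0,0,0],
  [0,0,-0.4,0,0,0],
  [0,0,-0.5,0,0,0],
  [0,0,-0.5,0,0,0],
  [0,0,-0.5,0,0,0],
  [0,0,-0.5,0,0,0],
  [0,0,-0.5,0,0,0],
  [0,0,0,0,0,-0.75],
  [0,0,0,0,0,-0.75],
  [0,0,0,0,0,0],
], hand=-1)

```text
clock: 20.63
position: [411.4, -287.9, 156.7]
eef_rot: [0.654, 0.757, 0.0, 0.0]
force: [0.2, -1.2, -1.4]
gripper_width: 29.8
```

Run:
```python
from h import *
go(616,175,yaw=8.3)
```

```text
pos [ 411.4 -287.9  156.7] yaw 8.36 tilt 0.05 clk 20.63 w 29.8 shift units [1.0706e+01 6.7430e+00 4.0000e-03] rz units 0.01
```

Emit:
step_arm([
  [0.3,0.2,0,0,0,0],
  [0.6,0.38,0,0,0,0],
  [0.65,0.41,0,0,0,0],
  [0.65,0.41,0,0,0,0],
  [0.65,0.41,0,0,0,0],
  [0.65,0.41,0,0,0,0],
  [0.65,0.41,0,0,0,0],
  [0.65,0.41,0,0,0,0],
  [0.65,0.41,0,0,0,0],
  [0.65,0.41,0,0,0,0],
  [0.65,0.41,0,0,0,0],
  [0.65,0.41,0,0,0,0],
  [0.65,0.41,0,0,0,0],
  [0.65,0.41,0,0,0,0],
  [0.65,0.41,0,0,0,0],
  [0.65,0.41,0,0,0,0],
  [0.5,0.3,0,0,0,0],
  [0.2,0.12,0,0,0,0],
  [0,0,0,0,0,0],
  [0,0,0,0,0,0],
])

```text
clock: 22.3
position: [616.6, 172.7, 155.5]
eef_rot: [0.655, 0.755, -0.001, 0.0]
force: [0.0, -1.1, -1.1]
gripper_width: 29.7
```

Run:
```python
from h import *
go(616,175,37,yaw=8.3)
w=wrist("w8")
```

```text
pos [616.6 172.7 155.5] yaw 8.13 tilt 0.11 clk 22.3 w 29.7 shift units [ 6.300e-02 -2.000e-03  2.964e+00] rz units -0.029
```

View pics/w8.png

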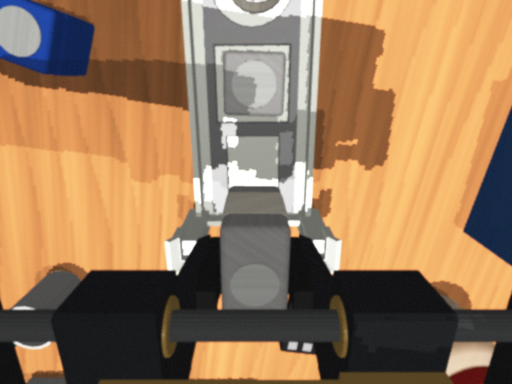

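The square tin stands in its opening at (254,83). The oblong opening spans columns 228–279, in line with the held tin, with its top edge at row 136.

Run:
```python
from h import *
d=dict(np.load("w8.npz"))
e=ray(d,[[228,136],[279,136]],10); print(e.round(1),e.mean(0)-35*np.array([-.145,.989,0]))
```

```text
[[588.  205.6  10. ]
 [634.4 212.2  10. ]] [616.30158074 174.27552046  10.        ]
```

Emit:
step_arm([
  [0.06,0,0.2,0,0,0],
  [0,0,0.4,0,0,0],
  [0,0,0.4,0,0,0],
  [0,0,0.4,0,0,0],
  [0,0,0.4,0,0,0],
  [0,0,0.4,0,0,0],
  [0,0,0.2,0,0,0],
  [0,0,0.1,0,0,0],
  [0,0,0,0,0,0],
  [0,0,0,0,0,0],
])

```text
clock: 23.18
position: [617.2, 176.1, 56.5]
eef_rot: [0.655, 0.756, 0.0, 0.0]
force: [-0.1, -0.9, -1.5]
gripper_width: 29.9
```

Emit:
step_arm([
  [-0.03,-0.02,0.15,0,0,0],
  [0,0,0.15,0,0,0],
  [0,0,0.1,0,0,0],
  [0,0,0.06,0,0,0],
  [0,0,0.04,0,0,0],
  [0,0,0.02,0,0,0],
  [0,0,0,0,0,0],
])

```text
clock: 23.77
position: [615.9, 175.2, 36.0]
eef_rot: [0.655, 0.756, -0.0, -0.0]
force: [-3.9, -1.1, 7.5]
gripper_width: 29.6
```

Emit:
step_arm([
  [0,0,0,0,0,0],
  [0,0,0,0,0,0],
  [0,0,0,0,0,0],
  [0,0,0,0,0,0],
  [0,0,0,0,0,0],
  [0,0,0,0,0,0],
  [0,0,-0.2,0,0,0],
  [0,0,-0.4,0,0,0],
  [0,0,-0.6,0,0,0],
  [0,0,-0.8,0,0,0],
  [0.2,0,-0.8,0,0,0],
  [0.3,0,-0.8,0,0,0],
  [0.3,0,-0.8,0,0,0],
  [0.3,0,-0.8,0,0,0],
  [0.3,0,-0.8,0,0,0],
  [0.3,0,-0.8,0,0,0],
  [0.3,0,-0.8,0,0,0],
  [0,0,-0.5,0,0,0],
  [0,0,0,0,0,0],
  [0,0,0,0,0,0],
], hand=1)

```text
clock: 25.43
position: [605.2, 254.3, 360.7]
eef_rot: [0.655, 0.756, 0.001, 0.001]
force: [0.2, 0.1, -0.2]
gripper_width: 88.4
```

Run:
```python
from h import *
go(604.7,253.5,yaw=8.3)
w=wrist("w9")
cv2.imwrite("pics/w9c.png",cv2.resize(w["img"][:290,100:420,::-1],None,fx=2,fy=2,interpolation=cv2.INTER_CUBIC))
```

```text
pos [605.2 254.3 360.7] yaw 8.2 tilt 0.15 clk 25.43 w 88.4 shift units [-0.019 -0.015 -0.   ] rz units -0.016
```

View pics/w9c.png

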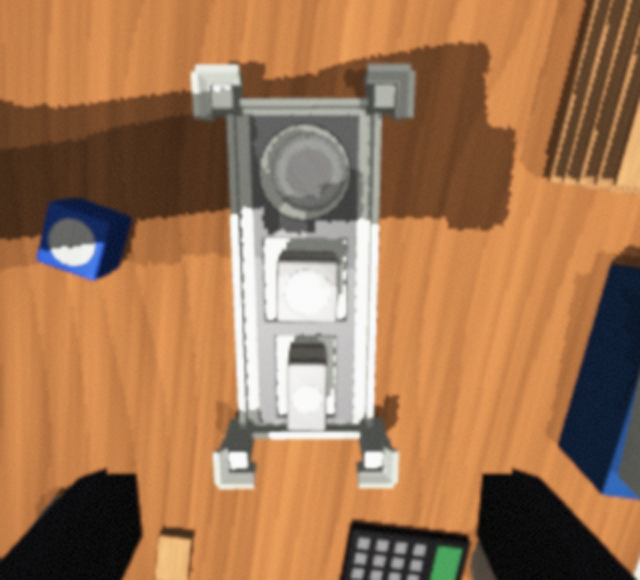

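All three tins stand in their own openings at crop (304,172), (305,285) and (305,385). The guide corners are at (192,66), (414,65), (397,487) and (216,488).

Run:
```python
from h import *
d=dict(np.load("w9.npz"))
def rep(n,p,z):
    q=ray(d,np.array(p)/2+[100,0],z)[:,:2]; v=(q[0]+q[1]-q[2]-q[3])/2; u=(q[1]+q[2]-q[0]-q[3])/2
    print(n,"c",q.mean(0).round(1),"len",np.linalg.norm(v).round(1),np.linalg.norm(u).round(1),"yaw",np.degrees(np.arctan2(-v[0],v[1])).round(2),np.degrees(np.arctan2(u[1],u[0])).round(2))
rep("guide",[[192,66],[414,65],[397,487],[216,488]],84)
rep("post",[[222,97],[384,96],[373,460],[238,460]],70)
go(624,-232,150,8.4)
```

```text
guide c [604.4 252.8] len 284.9 134.6 yaw 8.57 8.46
post c [604.  252.8] len 253.2 102.5 yaw 8.47 8.33
pos [604.6 254.  359.1] yaw 8.18 tilt 0.01 clk 25.48 w 87.9 shift units [-12.095  -1.248   5.228] rz units -0.036
```

Emit:
step_arm([
  [-0.4,-0.05,0,0,0,0],
  [-0.75,-0.08,0,0,0,0],
  [-0.75,-0.08,0,0,0,0],
  [-0.75,-0.08,0,0,0,0],
  [-0.75,-0.08,0,0,0,0],
  [-0.75,-0.08,0,0,0,0],
  [-0.75,-0.08,0,0,0,0],
  [-0.75,-0.08,0,0,0,0],
  [-0.75,-0.08,0,0,0,0],
  [-0.75,-0.08,0,0,0,0],
  [-0.75,-0.08,0,0,0,0],
  [-0.75,-0.08,0,0,0,0],
  [-0.75,-0.08,0,0,0,0],
  [-0.75,-0.08,0,0,0,0],
  [-0.75,-0.08,0,0,0,0],
  [-0.75,-0.08,0,0,0,0],
  [-0.45,-0.03,0,0,0,-0.05],
  [0,0,0,0,0,0],
  [0,0,0,0,0,0],
])

```text
clock: 27.07
position: [621.4, -234.1, 357.8]
eef_rot: [0.654, 0.756, -0.001, -0.001]
force: [0.7, -0.2, -0.2]
gripper_width: 87.7
```

Run:
```python
from h import *
go(624,-232,yaw=8.4)
w=wrist("w10")
cv2.imwrite("pics/w10c.png",cv2.resize(w["img"][:290,100:420,::-1],None,fx=2,fy=2,interpolation=cv2.INTER_CUBIC))
```

```text
pos [ 621.4 -234.1  357.8] yaw 8.28 tilt 0.15 clk 27.07 w 87.7 shift units [ 0.044  0.072 -0.   ] rz units -0.02
```

View pics/w10c.png

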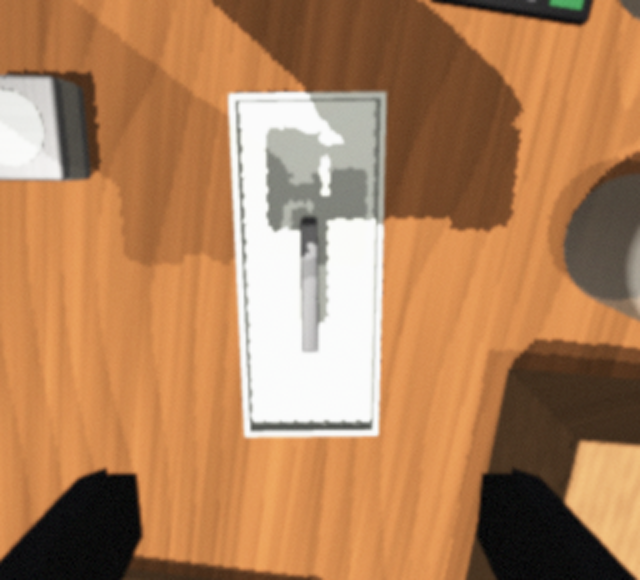

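The tray's rim corners are at crop (229,93), (386,92), (378,435) and (245,437). The fin's top is at column 310, ending at row 352.

Run:
```python
from h import *
d=dict(np.load("w10.npz"))
q=ray(d,np.array([[229,93],[386,92],[378,435],[245,437]])/2+[100,0],20)[:,:2]; v=(q[0]+q[1]-q[2]-q[3])/2; u=(q[1]+q[2]-q[0]-q[3])/2
c=q.mean(0);print("c",c.round(1),np.linalg.norm(v),np.linalg.norm(u),np.degrees(np.arctan2(-v[0],v[1])),np.degrees(np.arctan2(u[1],u[0])))
f=ray(d,np.array([[310,352],[309.5,250]])/2+[100,0],70)[:,:2];print(f.round(1)); n=v/np.linalg.norm(v);print("fin end+45",f[0]+45*n)
go(*c,36,8.5)
```

```text
c [ 621.8 -232.3] 261.1194465382543 110.13134363753342 8.969903142526269 8.932342195363068
[[ 628.5 -275.6]
 [ 617.8 -204.8]]
fin end+45 [ 621.4613865  -231.18154296]
pos [ 622.2 -232.3  358. ] yaw 8.43 tilt 0.13 clk 27.12 w 87.8 shift units [-1.10e-02  7.00e-03  8.05e+00] rz units -0.012
```

Emit:
step_arm([
  [0,0,0.4,0,0,-0.09],
  [0,0,0.7,0,0,0],
  [0,0,0.7,0,0,0],
  [0,0,0.7,0,0,0],
  [0,0,0.7,0,0,0],
  [0,0,0.7,0,0,0],
  [0,0,0.7,0,0,0],
  [0,0,0.7,0,0,0],
  [0,0,0.6,0,0,0],
  [0,0,0.5,0,0,0],
  [0,0,0.5,0,0,0],
  [0,0,0.4,0,0,0],
  [0,0,0.3,0,0,0],
  [0,0,0,0,0,0],
  [0,0,0,0,0,0],
])

```text
clock: 28.37
position: [623.0, -231.0, 54.9]
eef_rot: [0.649, 0.761, -0.0, -0.001]
force: [0.0, -0.3, 0.3]
gripper_width: 88.2
```

Run:
```python
from h import *
go(621.7,-232,35,8.95)
```

```text
pos [ 623.  -231.    54.9] yaw 9.1 tilt 0.06 clk 28.37 w 88.2 shift units [-0.02  -0.037  0.498] rz units 0.025
```

Emit:
step_arm([
  [-0.02,-0.03,0.2,0,0,0],
  [0,0,0.2,0,0,0],
  [0,0,0.1,0,0,0],
  [0,0,0,0,0,0],
])

```text
clock: 28.7
position: [621.5, -232.6, 34.2]
eef_rot: [0.649, 0.761, -0.0, -0.001]
force: [0.0, -0.0, 0.7]
gripper_width: 88.0
```

Emit:
step_arm([
  [0,0,0,0,0,0],
  [0,0,0,0,0,0],
  [0,0,0,0,0,0],
  [0,0,0,0,0,0],
  [0,0,0,0,0,0],
  [0,0,0,0,0,0],
  [0,0,0,0,0,0],
  [0,0,0,0,0,0],
  [0,0,0,0,0,0],
  [0,0,0,0,0,0],
  [0,0,0,0,0,0],
  [0,0,0,0,0,0],
], hand=-1, newtons=55)

```text
clock: 29.7
position: [621.8, -233.0, 35.1]
eef_rot: [0.649, 0.761, -0.0, -0.0]
force: [-0.3, -0.8, 1.3]
gripper_width: 11.6
```

Run:
```python
from h import *
go(621.7,-232,35,8.95)
```

```text
pos [ 621.8 -233.    35.1] yaw 9.04 tilt 0.03 clk 29.7 w 11.6 shift units [0.026 0.001 0.002] rz units 0.015
```

Emit:
step_arm([
  [0,0,-0.1,0,0,0],
  [0,0,-0.2,0,0,0],
  [0,0,-0.3,0,0,0],
  [0,0,-0.4,0,0,0],
  [0,0,-0.5,0,0,0],
  [0,0,-0.5,0,0,0],
  [0,0,-0.5,0,0,0],
  [0,0,-0.4,0,0,0],
  [0,0,-0.3,0,0,0],
  [0,0,-0.1,0,0,0],
  [0,0,0,0,0,0],
  [0,0,0,0,0,0],
])

```text
clock: 30.7
position: [621.8, -232.6, 166.8]
eef_rot: [0.649, 0.761, -0.0, -0.0]
force: [0.2, -0.1, -2.4]
gripper_width: 12.0
```

Run:
```python
from h import *
go(604.3,252.8,160,yaw=8.5)
w=wrist("w11")
```

```text
pos [ 621.8 -232.6  166.8] yaw 9.05 tilt 0.03 clk 30.7 w 12.0 shift units [12.054  1.476  0.176] rz units 0.092
```

View pics/w11.png

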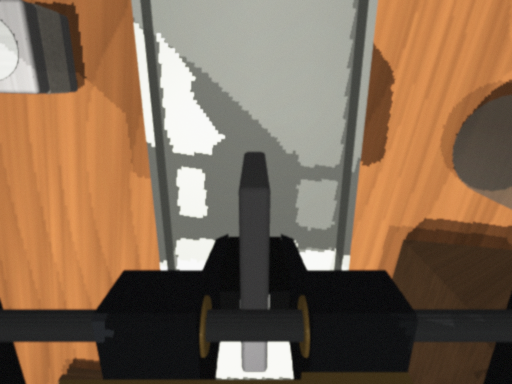

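The tray hangs level and straight, centred on the fin at column 255. Next I carry it over.

Emit:
step_arm([
  [0.2,0.02,0,0,0,0.04],
  [0.4,0.05,0,0,0,0.04],
  [0.6,0.075,0,0,0,0],
  [0.6,0.075,0,0,0,0],
  [0.6,0.075,0,0,0,0],
  [0.6,0.075,0,0,0,0],
  [0.6,0.075,0,0,0,0],
  [0.6,0.075,0,0,0,0],
  [0.6,0.075,0,0,0,0],
  [0.6,0.075,0,0,0,0],
  [0.6,0.075,0,0,0,0],
  [0.6,0.075,0,0,0,0],
  [0.6,0.075,0,0,0,0],
  [0.6,0.075,0,0,0,0],
  [0.6,0.075,0,0,0,0],
  [0.6,0.075,0,0,0,0],
  [0.6,0.075,0,0,0,0],
  [0.6,0.075,0,0,0,0],
  [0.6,0.075,0,0,0,0],
  [0.6,0.075,0,0,0,0],
])

```text
clock: 32.42
position: [609.1, 228.1, 166.1]
eef_rot: [0.652, 0.758, -0.001, -0.0]
force: [0.5, -1.0, -3.3]
gripper_width: 11.9
```

Emit:
step_arm([
  [0.4,0.05,0,0,0,0],
  [0.2,0.02,0,0,0,0],
  [0,0,0,0,0,0],
  [0,0,0,0,0,0],
  [0,0,0,0,0,0],
])

```text
clock: 32.83
position: [609.8, 248.1, 167.1]
eef_rot: [0.653, 0.757, -0.001, 0.001]
force: [0.1, 0.1, -2.7]
gripper_width: 11.6
```

Run:
```python
from h import *
go(604.3,252.8,105,yaw=8.55)
w=wrist("w12")
go(604.3,252.8,105,yaw=8.55)
```

```text
pos [609.8 248.1 167.1] yaw 8.42 tilt 0.09 clk 32.83 w 11.6 shift units [ 0.138 -0.118  1.552] rz units -0.022
pos [609.9 248.1 167.2] yaw 8.4 tilt 0.07 clk 32.88 w 11.4 shift units [ 0.138 -0.121  1.555] rz units -0.024
```

View pics/w12.png

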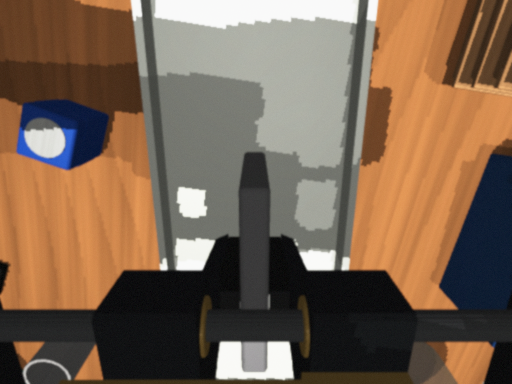

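Emit:
step_arm([
  [0.07,-0.06,0,0,0,-0.02],
  [0.07,-0.06,0.1,0,0,0],
  [0,0,0.2,0,0,0],
  [0,0,0.3,0,0,0],
  [0,0,0.2,0,0,0],
  [0,0,0.1,0,0,0],
  [0,0,0,0,0,0],
  [0,0,0,0,0,0],
  [0,0,0,0,0,0],
])

```text
clock: 33.63
position: [604.2, 255.3, 131.4]
eef_rot: [0.652, 0.759, 0.0, 0.0]
force: [0.5, -0.4, -3.0]
gripper_width: 11.3
```

Run:
```python
from h import *
go(604.3,252.8,105,yaw=8.55)
t=bot.snapshot("top"); go(604.3,252.8,105,yaw=8.55); np.savez("t3.npz",**t)
s=bot.snapshot("scene")
a=cv2.resize(t["img"][90:190,70:220,::-1],None,fx=4,fy=4,interpolation=cv2.INTER_CUBIC)[:,:400]
b=cv2.resize(s["img"][120:280,285:465,::-1],(400,356),interpolation=cv2.INTER_CUBIC)
cv2.imwrite("pics/m3.png",np.hstack([cv2.resize(t["img"][90:179,80:220,::-1],(400,356),interpolation=cv2.INTER_CUBIC) if 0 else a[:356],b]))
```

```text
pos [604.2 255.3 131.4] yaw 8.68 tilt 0.03 clk 33.63 w 11.3 shift units [-0.063 -0.009  0.66 ] rz units 0.021
pos [604.3 255.4 131.6] yaw 8.68 tilt 0.05 clk 33.68 w 11.4 shift units [-0.064 -0.011  0.664] rz units 0.021
```

View pics/m3.png

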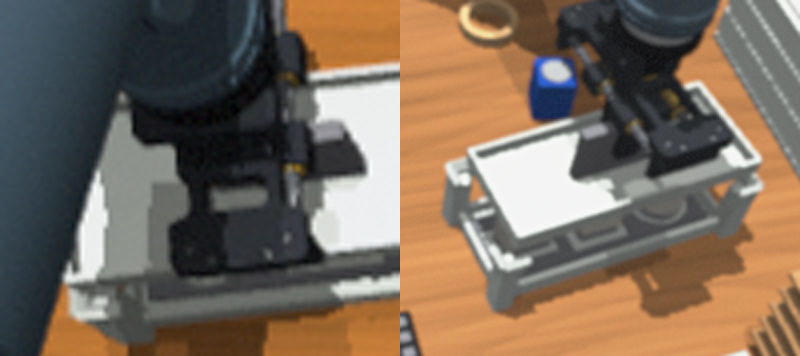

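In the scene view the tray sits squarely between the four guides. The top view is partly hidden by the arm. I'll shift a few mm and lower.

Emit:
step_arm([
  [-0.06,0,0.05,0,0,0.02],
  [0,0,0.1,0,0,0],
  [0,0,0.1,0,0,0],
  [0,0,0.05,0,0,0],
  [0,0,0,0,0,0],
  [0,0,0,0,0,0],
])

```text
clock: 34.23
position: [604.0, 253.0, 118.8]
eef_rot: [0.652, 0.758, -0.0, -0.0]
force: [1.1, -0.2, -2.3]
gripper_width: 11.8
```

Run:
```python
from h import *
go(604.3,252.5,105,yaw=8.55); print(bot.state()["force"])
```

```text
pos [604.  253.  118.8] yaw 8.57 tilt 0.03 clk 34.23 w 11.8 shift units [-0.014  0.005  0.345] rz units 0.003
[ 1.07391649 -0.18785002 -2.25748347]
```

Emit:
step_arm([
  [-0.01,0,0.06,0,0,0],
  [0,0,0.06,0,0,0],
  [0,0,0.06,0,0,0],
  [0,0,0.05,0,0,0],
  [0,0,0,0,0,0],
  [0,0,0,0,0,0],
])

```text
clock: 34.73
position: [604.2, 252.6, 109.8]
eef_rot: [0.652, 0.758, -0.0, -0.0]
force: [-0.4, -0.4, -2.8]
gripper_width: 11.5
```

Emit:
step_arm([
  [0,0,0.03,0,0,0],
  [0,0,0.03,0,0,0],
  [0,0,0.02,0,0,0],
  [0,0,0,0,0,0],
  [0,0,0,0,0,0],
])

```text
clock: 35.15
position: [604.2, 252.7, 106.7]
eef_rot: [0.652, 0.758, -0.0, -0.0]
force: [-0.5, -0.2, -3.0]
gripper_width: 11.6
```

Emit:
step_arm([
  [0,0,0.02,0,0,0],
  [0,0,0.02,0,0,0],
  [0,0,0.02,0,0,0],
  [0,0,0,0,0,0],
  [0,0,0,0,0,0],
])

```text
clock: 35.57
position: [604.4, 252.7, 105.1]
eef_rot: [0.652, 0.758, 0.0, -0.0]
force: [-3.0, -1.7, 5.0]
gripper_width: 11.7
```

Contact came at 105 mm, where it should. Releasing and backing off.

Emit:
step_arm([
  [0,0,0,0,0,0],
  [0,0,0,0,0,0],
  [0,0,0,0,0,0],
  [0,0,0,0,0,0],
  [0,0,0,0,0,0],
  [0,0,0,0,0,0],
  [0,0,0,0,0,0],
  [0,0,0,0,0,0],
  [0,0,-0.2,0,0,0],
  [0,0,-0.5,0,0,0],
  [0,0,-0.8,0,0,0],
  [0,0,-0.8,0,0,0],
  [0,0,-0.8,0,0,0],
  [0,0,-0.8,0,0,0],
  [0,0,-0.8,0,0,0],
  [0,0,-0.8,0,0,0],
  [0,0,-0.5,0,0,0],
  [0,0,0,0,0,0],
  [0,0,0,0,0,0],
], hand=1)

```text
clock: 37.15
position: [604.8, 252.6, 346.0]
eef_rot: [0.652, 0.758, 0.001, 0.0]
force: [-0.0, -0.5, -0.5]
gripper_width: 87.9
```

Run:
```python
from h import *
go(604.3,252.5)
w=wrist("w13");s=bot.snapshot("scene")
a=cv2.resize(w["img"][:290,90:420,::-1],(400,352),interpolation=cv2.INTER_CUBIC)
b=cv2.resize(s["img"][120:280,285:465,::-1],(396,352),interpolation=cv2.INTER_CUBIC)
cv2.imwrite("pics/m4.png",np.hstack([a,b]))
```

```text
pos [604.8 252.6 346. ] yaw 8.55 tilt 0.16 clk 37.15 w 87.9 shift units [-0.    -0.012 -0.   ] rz units None
```

View pics/m4.png

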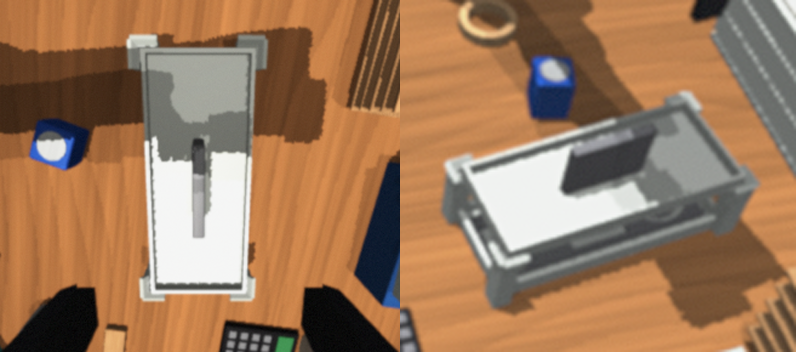

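The tray sits between all four guides and looks level, with the gripper clear. One numeric check of the rim at z = 90, then I hand in.

Run:
```python
from h import *
d=dict(np.load("w13.npz"))
q=ray(d,np.array([[142,49],[254,49],[247,294],[150,294]])*[330/400,290/352]+[90,0],90)[:,:2]
v=(q[0]+q[1]-q[2]-q[3])/2;u=(q[1]+q[2]-q[0]-q[3])/2
print(q.mean(0).round(1),np.linalg.norm(v).round(1),np.linalg.norm(u).round(1),np.degrees(np.arctan2(-v[0],v[1])).round(2))
print(bot.state()["force"].round(1)); bot.job_done()
```

```text
[605.3 252.7] 260.5 110.2 8.63
[-0.1  0.4 -0. ]
the job is handed in; nothing more can be done
```

I packed the round, square and oblong tins in their own inserts and stacked the handled tray on the order tray. I then released it and handed the job in at about 37 s of the 102 s limit; no verdict is reported.

- **Tins:** The last wrist picture before stacking showed all three upright in their own openings. Each was lowered until it touched the tray floor, with the tool within about 2 mm of the insert centre I measured.
- **Top tray:** Contact on the posts came at the expected height. The rim then measured 260.5 x 110.2 mm, centred about 1 mm from the order tray. The yaw agreed to within about 0.2°. It looked level between all four guides.
- **Large and empty tins:** The arm never touched them, but I did not measure them again at the end.
- **Gripper:** It was open and clear of everything, with no force on the tool.

One reading disagreed by a few mm: a single edge put the square insert at (603, 257) instead of (605, 253.5). I placed the tin at about (604, 255), between the two and well inside the 14 mm limit. The tins could not be measured again once the tray was on.

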